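# Rack the tape rolls in order of width

## Robot

A 6-joint arm with a two-finger parallel gripper is mounted at the origin on the work surface. World frame = base frame: x ahead of the robot, y to its left, z up, the work surface at z = 0. Lengths are in mm, angles in rad, forces in N, time in s.
With the tool pointing down it reaches from about 350 to 775 mm from the base axis. Payload 7.3 kg.
Tool frame: the origin (TCP) lies at the very end of the fingers, on their centre line; the grasp point (between the pads) lies 19 mm behind it; z points along the fingers, x is the direction in which the jaws open and shut, and the axes are right-handed (so a half turn about z gives the same grasp; the last joint's range is limited). The gripper opens to 92 mm and grips with 3 to 60 N. Pads are 19 mm wide; open, the fingers measure 130 mm over their backs; the gripper's body (75 mm by 190 mm) begins 47 mm behind the grasp point.
Start: joints at [-1.358, 0.342, 1.524, -0, 1.275, -0.146], TCP at [184.377, -491.579, 226.741] pointing down, gripper open.
Joint ranges: [-2.53, 2.53], [-0.77, 2.02], [0.04, 2.7], [-1, 4.14], [0.28, 2.66], [-3.11, 3.11]. Speed limits (rad/s): [2.57, 2.57, 3.14, 3.14, 3.14, 3.14].

## Interface

Orientations are given as [roll, pitch, yaw] about the fixed x, y, z axes, in that order (R = Rz(yaw) Ry(pitch) Rx(roll)).
In Python, from plant import bot, capture, camera_params gives the robot as it stands.
- The arm moves only by the shell command python3 -m jog 'ROWS' [OPENING]. ROWS is a JSON object of lists of equal length, an entry for each row: "xyz": the shift along the world's x, y, z as a fraction of full scale, a list of three; "angular": the turn, a rotation vector about the world's x, y, z as a fraction of full scale, a list of three. In form: {"xyz": [[x, y, z], ...], "angular": [[wx, wy, wz], ...]}. A call has 1 to 10 rows; each row shifts and turns the pose as measured when the row begins; what a row does not reach is not made up. Full scale, the value 1, is 2 cm for a shift and 6 degrees for a turn. A row lasts 1/10 s, in which the tool goes at most 50 mm and 8.59 degrees, less where a joint would pass 70% of its speed; a pose out of reach is approached as far as the arm can. A call with a number of a shift or a turn outside -1 to 1 is refused whole. A call with a gripper value outside its range is refused whole. OPENING is the closure, from -1 (fully open) to 1 (shut), set as the call begins (- or left out, the last holds). The fingers move at their own pace and stop on an object; the grip force is fixed at half the most. Time passes only in rows, so rows that do not move let the fingers close. It gives the time, the measured TCP pose, the force and the opening at its end, in the units of the state.
- bot.get_obs(): the state, without advancing time (a new reading comes with each control period).
- capture(name): name is "side" or "top"; returns the picture (480x640x3 uint8, red, green, blue); there is no depth.
- camera_params(name): a dict with "fx", "fy", "cx", "cy" (pixels), "rvec" (rotation vector, rad) and "tvec" (3), from world to camera coordinates, as OpenCV has them. Camera axes: x right, y down, z forward; pixel columns grow to the right and rows downward; lengths in mm; the calibration is good to about 2 mm. A picture is of the moment at which its call begins. camera_params takes no time and is no camera call.
- bot.close_job(): hands the job in, once; it reports no verdict.
The state is a dict: "time": time; "joint_positions": joint angles; "dq": joint speeds; "tau": joint torques, N m; "tool_pos": TCP position; "tcp_rot": TCP orientation; "contact_force": force on the tool from outside, world axes, zero at the start; "moment": the same for the moment, N m; "grip_width": finger opening in mm.
Only numpy, scipy, OpenCV 4.12 (cv2) and the standard library are available. Lean on these libraries where they do the work, as an engineer would, in place of code of your own. Each camera call takes 0.05 s, during which the arm holds its last target.

## Task

Put the four loose rolls of tape lying on the packing bench onto the four upright spindles of the slotted rail, one roll to a spindle, each down flat on its base disc. They must stand in order of tape width: the widest roll on the spindle nearest the tape dispenser, then narrower and narrower, with the narrowest on the spindle farthest from it.

Things in the scene. Friction and masses are not known exactly. Their poses are not given: they have to be found in the camera images.
- roll_a_center (a point): loose roll of tan kraft tape, 19 mm wide, lying flat on the bench (so 19 mm high); outer diameter 60 mm, open bore of the cardboard core 38 mm. The point is the roll's centre, half-way up, on its axis; z is the roll's axis.
- roll_b_center (a point): loose roll of tan kraft tape, 30 mm wide, lying flat on the bench (so 30 mm high); outer diameter 60 mm, open bore of the cardboard core 38 mm. The point is the roll's centre, half-way up, on its axis; z is the roll's axis.
- roll_c_center (a point): loose roll of tan kraft tape, 40 mm wide, lying flat on the bench (so 40 mm high); outer diameter 60 mm, open bore of the cardboard core 38 mm. The point is the roll's centre, half-way up, on its axis; z is the roll's axis.
- roll_d_center (a point): loose roll of tan kraft tape, 50 mm wide, lying flat on the bench (so 50 mm high); outer diameter 60 mm, open bore of the cardboard core 38 mm. The point is the roll's centre, half-way up, on its axis; z is the roll's axis.
- spindle_1: upright steel spindle at the rail's end towards -y (robot's right): fixed pin 14 mm in diameter and 45 mm high on a black base disc 52 mm in diameter and 4 mm thick, bolted on top of an aluminium slotted rail 40 mm wide, 20 mm high and 366 mm long. Neighbouring spindles stand 75 to 95 mm apart. The origin is at the foot of the pin, on the disc's top face, 24 mm above the bench; z up, y along the rail towards the robot's left, x across the rail.
- spindle_2: upright steel spindle second from the robot's right: fixed pin 14 mm in diameter and 45 mm high on a black base disc 52 mm in diameter and 4 mm thick, bolted on top of an aluminium slotted rail 40 mm wide, 20 mm high and 366 mm long. Neighbouring spindles stand 75 to 95 mm apart. The origin is at the foot of the pin, on the disc's top face, 24 mm above the bench; z up, y along the rail towards the robot's left, x across the rail.
- spindle_3: upright steel spindle third from the robot's right: fixed pin 14 mm in diameter and 45 mm high on a black base disc 52 mm in diameter and 4 mm thick, bolted on top of an aluminium slotted rail 40 mm wide, 20 mm high and 366 mm long. Neighbouring spindles stand 75 to 95 mm apart. The origin is at the foot of the pin, on the disc's top face, 24 mm above the bench; z up, y along the rail towards the robot's left, x across the rail.
- spindle_4: upright steel spindle at the rail's end towards +y (robot's left): fixed pin 14 mm in diameter and 45 mm high on a black base disc 52 mm in diameter and 4 mm thick, bolted on top of an aluminium slotted rail 40 mm wide, 20 mm high and 366 mm long. Neighbouring spindles stand 75 to 95 mm apart. The origin is at the foot of the pin, on the disc's top face, 24 mm above the bench; z up, y along the rail towards the robot's left, x across the rail.
- dispenser: grey bench tape dispenser, 150 x 60 x 100 mm, with a narrow roll on its wheel and a toothed blade; it stands just past one end of the rail or the other (a pen pot stands past the other end), its centre 120 to 160 mm from the nearest spindle. The origin is the centre of its underside; it is heavy and need not be moved.
Not all that is in view belongs to the job. Leave any pink or purple look-alike of the part that bears roll_b_center alone.

How it is judged:
By the outcome, as a careful person would: the job done as asked, in the order asked, and still so for the second after the job is handed in, with the robot touching nothing.
It also fails if it takes over 90 s, if anything falls off the work surface, if the arm or the gripper's body presses on something with over 40 N, if the wrist force passes 120 N, or if a joint passes its speed limit or range.

## Working session

There is one attempt and no reset: what is moved stays moved. The work goes in short steps, Python scripts to look and compute and a shell command to move; the robot and the scene stay as the last step left them, time stands still between calls to the robot, and variables do not carry over. Pictures are saved under pics/ and viewed, and the job is handed in when it is done.

```bash
ls; mkdir -p pics; python3 - <<'E'
from plant import bot,capture,camera_params
import cv2
for n in("side","top"):
    p=camera_params(n);print(n,p)
    cv2.imwrite(f"pics/{n}0.png",capture(n)[:,:,::-1])
print(bot.get_obs())
E
```

```text
pics
side {'fx': 571.4040846133721, 'fy': 571.4040846133721, 'cx': 326.93910981135497, 'cy': 238.75780279484906, 'rvec': array([ 0.65458764, -2.54423222,  1.24045087]), 'tvec': array([ 449.49584906,  197.92746554, 1092.38234328])}
top {'fx': 459.4520799065708, 'fy': 459.4520799065708, 'cx': 318.04249642954056, 'cy': 238.8890891308605, 'rvec': array([ 2.16727156, -2.15883676,  0.0804352 ]), 'tvec': array([  3.30033049, 515.92594668, 986.86017892])}
{'time': 0.1, 'joint_positions': array([-1.35797503e+00,  3.42632685e-01,  1.52492622e+00, -2.33796555e-05,
        1.27538689e+00, -1.46024487e-01]), 'dq': array([ 0.00034127, -0.00125726, -0.00458371, -0.00058361, -0.00121791,
        0.0006948 ]), 'tau': array([ 2.56430882e-03, -4.32004738e+01, -2.44694620e+01,  7.19361333e-02,
        5.26263379e-02, -4.50610310e-05]), 'tool_pos': array([ 184.30137907, -491.19992341,  226.12337378]), 'tcp_rot': array([-3.14141788e+00,  1.34199017e-03, -1.21194361e+00]), 'contact_force': array([-0.67272115, -0.46385604, -0.67332862]), 'moment': array([ 0.03467917,  0.00069176, -0.054917  ]), 'grip_width': 91.59154732028851}
```

View pics/side0.png

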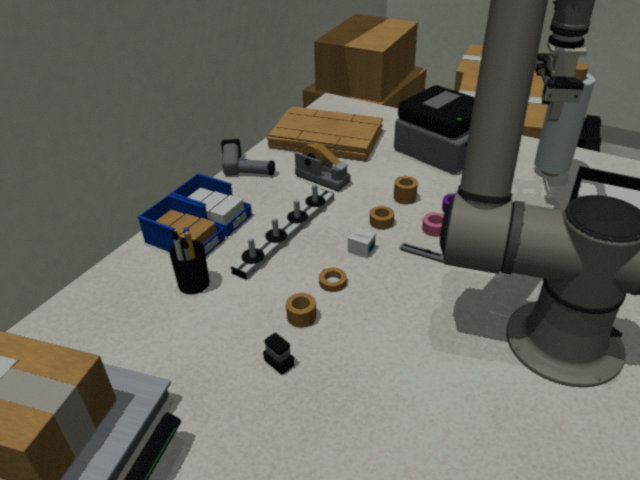

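View pics/top0.png

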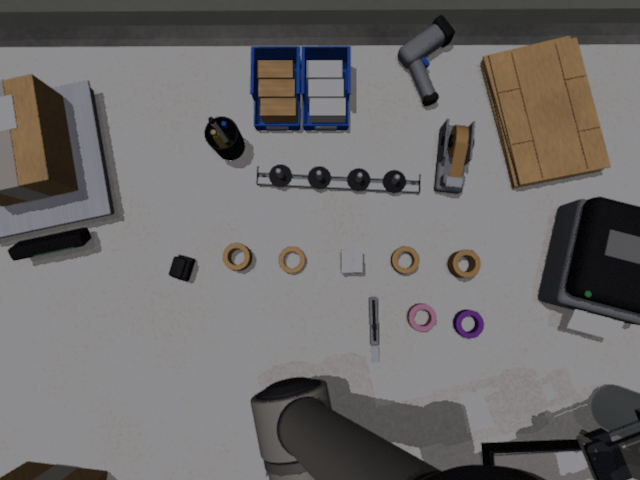

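The top view shows the rail at row ~180, with spindles at columns 280–395. The dispenser is at (455,155), at the right or -y end, so spindle_1 takes the widest roll. The tan rolls are at (237,257), (292,260), (405,260) and (465,264). The pink and purple look-alikes are at (422,318) and (468,324). Next I'll zoom in.

```bash
cat > h.py <<'E'
import numpy as np,cv2
from plant import bot,capture,camera_params
P={n:camera_params(n) for n in("side","top")}
def KRt(n):
    p=P[n];K=np.array([[p['fx'],0,p['cx']],[0,p['fy'],p['cy']],[0,0,1.]])
    return K,cv2.Rodrigues(np.array(p['rvec'],float))[0],np.array(p['tvec'],float)
def plane(n,uv,z):
    K,R,t=KRt(n);d=R.T@np.linalg.inv(K)@np.array([*uv,1.]);c=-R.T@t
    return c+d*(z-c[2])/d[2]
def proj(n,X):
    K,R,t=KRt(n);x=K@(R@np.array(X,float)+t);return x[:2]/x[2]
def tri(a,b):
    Ps=[]
    for n in("side","top"):
        K,R,t=KRt(n);Ps.append(K@np.c_[R,t])
    x=cv2.triangulatePoints(*Ps,np.array(a,float).reshape(2,1),np.array(b,float).reshape(2,1));return (x[:3]/x[3]).ravel()
E
python3 - <<'E'
from h import *
t=cv2.imread("pics/top0.png");s=cv2.imread("pics/side0.png")
cv2.imwrite("pics/tz1.png",cv2.resize(t[150:290,215:495],(800,400),interpolation=cv2.INTER_CUBIC))
cv2.imwrite("pics/sz1.png",cv2.resize(s[170:330,230:430],(750,600),interpolation=cv2.INTER_CUBIC))
for n,im in(("top",t),("side",s)):
    h=cv2.cvtColor(im,cv2.COLOR_BGR2HSV)
    m=cv2.inRange(h,(8,110,50),(22,255,255))
    k,l,st,c=cv2.connectedComponentsWithStats(m)
    for i in range(1,k):
        if 80<st[i,4]<1500: print(n,st[i],c[i].round(1),plane(n,c[i],15).round(0))
E
```

```text
top [450 126  19  51 643] [459.4 150.2] [ 718. -312.   15.]
top [223 244  27  26 329] [236.5 256.5] [477. 187.  15.]
top [391 247  28  26 335] [404.7 259.8] [ 471. -186.   15.]
top [279 248  26  25 264] [291.7 259.8] [470.  64.  15.]
top [452 250  28  27 373] [465.5 263.3] [ 464. -319.   15.]
side [466  45  17  11 145] [474.9  50.1] [  626. -1414.    15.]
side [455  60  26  31 634] [467.3  75.4] [  569. -1148.    15.]
side [576  63  12  18 163] [580.8  70.9] [  213. -1378.    15.]
side [529  72  16  25 271] [536.6  85.5] [  324. -1169.    15.]
side [523 104  24  34 611] [534.  119.3] [ 269. -899.   15.]
side [395 177  22  27 521] [405.1 189.6] [ 467. -332.   15.]
side [370 207  24  22 438] [381.5 217.2] [ 469. -191.   15.]
side [157 210  58  32 961] [187.8 225.1] [869.  59.  15.]
side [319 268  27  23 428] [332.4 279.1] [466.  65.  15.]
side [286 294  30  33 782] [300.5 309.3] [478. 175.  15.]
```

View pics/tz1.png

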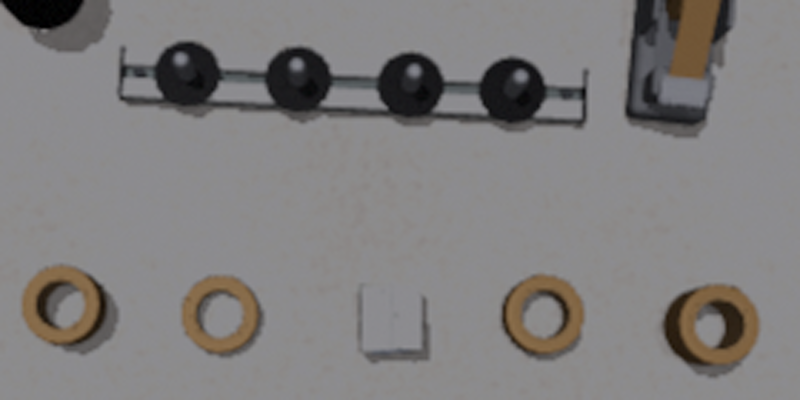

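View pics/sz1.png

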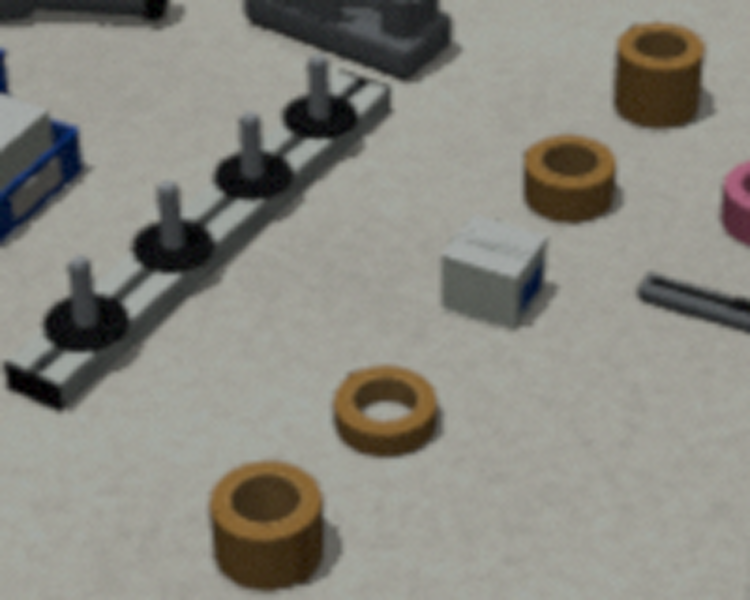

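```bash
python3 - <<'E'
from h import *
t=cv2.imread("pics/top0.png")
S=6
T=cv2.resize(t,None,fx=S,fy=S,interpolation=cv2.INTER_CUBIC); off=lambda p:((np.array(p)+.5)/S-.5)
h=cv2.cvtColor(T,cv2.COLOR_BGR2HSV)
dk=np.zeros(T.shape[:2],np.uint8)
m=cv2.inRange(h,(8,100,95),(22,255,255)); 
for (u,v),H in zip([(236.5,256.5),(291.7,259.8),(404.7,259.8),(465.5,263.3)],(40,19,30,50)):
    r=18*S;x,y=int(u*S),int(v*S);sub=m[y-r:y+r,x-r:x+r]
    cs,hi=cv2.findContours(sub,cv2.RETR_CCOMP,cv2.CHAIN_APPROX_NONE)
    i=max(range(len(cs)),key=lambda i:cv2.contourArea(cs[i]))
    eo=cv2.fitEllipse(cs[i]); co=off(np.array(eo[0])+(x-r,y-r))
    inn=[c for c,q in zip(cs,hi[0]) if q[3]==i]; ei=cv2.fitEllipse(max(inn,key=cv2.contourArea)); ci=off(np.array(ei[0])+(x-r,y-r))
    print(H,"outer",plane("top",co,H).round(1),np.array(eo[1])/S,"inner",plane("top",ci,H).round(1),np.array(ei[1])/S)
    # outer diameter in mm at this height
    d=np.linalg.norm(plane("top",co+(1,0),H)-plane("top",co,H)); print("  OD mm",np.mean(eo[1])/S*d,"ID",np.mean(ei[1])/S*d)
v=h[:,:,2]; m=(v<55).astype(np.uint8)*255
for (u,w) in [(280,176),(319,178),(359,180),(395,181)]:
    r=17*S;x,y=int(u*S),int(w*S);sub=m[y-r:y+r,x-r:x+r]
    sub=cv2.morphologyEx(sub,cv2.MORPH_OPEN,cv2.getStructuringElement(cv2.MORPH_ELLIPSE,(25,25)))
    cs,_=cv2.findContours(sub,cv2.RETR_EXTERNAL,cv2.CHAIN_APPROX_NONE);c=cv2.convexHull(max(cs,key=cv2.contourArea))
    e=cv2.fitEllipse(c);co=off(np.array(e[0])+(x-r,y-r));d=np.linalg.norm(plane("top",co+(1,0),24)-plane("top",co,24))
    print("disc",co.round(1),plane("top",co,24).round(1),np.array(e[1])/S*d)
# side: tip & foot of pins from eyeball -> triangulate later
for k in range(4):pass
E
```

```text
40 outer [475.9 182.8  40. ] [25.87410227 26.39186351] inner [476.1 182.7  40. ] [17.48163732 18.02131653]
  OD mm 56.85764743510143 ID 38.62196752018317
19 outer [470.2  63.3  19. ] [25.64456177 25.81876373] inner [470.   63.2  19. ] [17.43258794 17.73921204]
  OD mm 56.849783460150405 ID 38.8530899079282
30 outer [ 470.6 -184.    30. ] [26.05334218 26.70355733] inner [ 470.7 -184.1   30. ] [17.74081294 17.89062881]
  OD mm 57.07254492615466 ID 38.546182183673224
50 outer [ 462.6 -309.5   50. ] [26.53388214 27.42874146] inner [ 462.6 -309.6   50. ] [17.83797201 18.29531988]
  OD mm 56.86393051001195 ID 38.07600264127612
disc [280.1 175.8] [657.3  90.8  24. ] [49.40133441 50.64138021]
disc [319.  177.8] [652.9   3.9  24. ] [49.78753681 50.82619241]
disc [358.2 179.8] [648.3 -83.4  24. ] [49.48142606 50.63516912]
disc [393.8 181.6] [ 644.4 -162.3   24. ] [49.52432834 51.0534586 ]
```

```bash
python3 - <<'E'
from h import *
s=cv2.imread("pics/side0.png").copy();S=4
crop=cv2.resize(s[170:340,230:430],None,fx=4,fy=3.5,interpolation=cv2.INTER_CUBIC)
def ring(X,r,col):
    for a in np.linspace(0,2*np.pi,60):
        p=proj("side",np.array(X)+[r*np.cos(a),r*np.sin(a),0]);cv2.circle(crop,(int((p[0]-229.5)*4),int((p[1]-169.5)*3.5)),1,col,-1)
for X in([476,182.8,40],[470,63.2,19],[470.6,-184,30],[462.6,-309.5,50]):
    ring(X,30,(0,255,0));ring([X[0],X[1],0],30,(255,0,0))
for X in([657.3,90.8],[652.9,3.9],[648.3,-83.4],[644.4,-162.3]):
    ring([*X,24],26,(0,255,255));ring([*X,69],7,(0,0,255))
cv2.imwrite("pics/ov.png",crop)
E
```

```text
(no output)
```

View pics/ov.png

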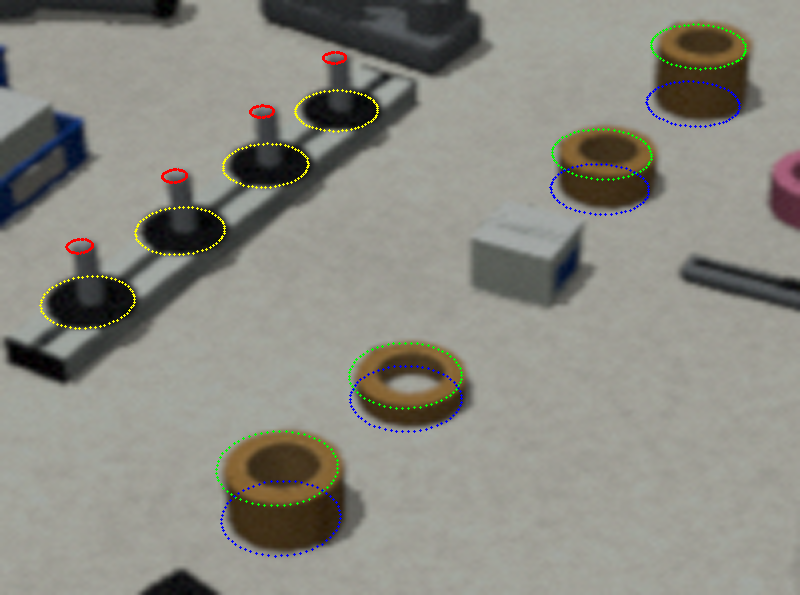

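The heights match widths c=40, a=19, b=30 and d=50 from left to right, and the reprojections agree to about 3 mm. All centres are therefore known. The plan is to keep yaw at 0 so the jaws open across the rail, starting with roll d on spindle 1.

```bash
python3 -m jog '{"xyz":[[1,1,0],[1,1,0],[1,1,0],[1,1,0],[1,1,0],[1,1,0],[1,1,0],[1,1,0],[1,1,0],[1,0,0]],"angular":[[0,0,1],[0,0,1],[0,0,1],[0,0,1],[0,0,1],[0,0,1],[0,0,1],[0,0,1],[0,0,1],[0,0,1]]}' -1
```

```text
time: 1.1
tool_pos: [387.1, -302.2, 222.3]
tcp_rot: [-3.138, 0.009, -0.129]
contact_force: [-0.4, -0.1, 0.2]
grip_width: 91.8
```

```bash
python3 -m jog '{"xyz":[[1,-0.2,0],[1,-0.2,-0.5],[1,0,-1],[0.8,0,-1],[0,0,-1],[0,0,-1],[0,0,-1],[0,0,0],[0,0,0]],"angular":[[0,0,1],[0,0,0.25],[0,0,0],[0,0,0],[0,0,0],[0,0,0],[0,0,0],[0,0,0],[0,0,0]]}' -1
```

```text
time: 2.0
tool_pos: [468.1, -307.2, 105.9]
tcp_rot: [-3.135, 0.011, 0.016]
contact_force: [-0.3, -0.3, 0.4]
grip_width: 91.7
```

```bash
python3 -m jog '{"xyz":[[-0.25,-0.1,-1],[0,0,-1],[0,0,-1],[0,0,-1],[0,0,-0.7],[0,0,0]],"angular":[[-0.06,-0.1,-0.15],[0,0,0],[0,0,0],[0,0,0],[0,0,0],[0,0,0]]}' -1
```

```text
time: 2.6
tool_pos: [466.6, -312.9, 16.9]
tcp_rot: [3.132, -0.01, -0.0]
contact_force: [-0.5, 0.5, -0.2]
grip_width: 91.3
```

```bash
python3 -m jog '{"xyz":[[-0.15,0.15,-0.3],[0,0,0]],"angular":[[0.08,0.1,0],[0,0,0]]}' -1; python3 -m jog '{"xyz":[[0,0,0],[0,0,0],[0,0,0],[0,0,0],[0,0,0],[0,0,0]],"angular":[[0,0,0],[0,0,0],[0,0,0],[0,0,0],[0,0,0],[0,0,0]]}' 1
```

```text
time: 2.8
tool_pos: [464.4, -310.7, 12.8]
tcp_rot: [3.139, -0.001, -0.001]
contact_force: [-0.5, -1.3, -0.0]
grip_width: 91.9
time: 3.4
tool_pos: [465.5, -311.7, 15.5]
tcp_rot: [3.137, -0.004, -0.0]
contact_force: [-0.0, -0.2, -1.0]
grip_width: 59.6
```

```bash
python3 -m jog '{"xyz":[[0,0,0.5],[0,0,1],[0,0,1],[0,0,1],[0,0,1],[0,0,1],[0.5,0.5,0.3],[1,1,0],[1,1,0],[1,1,0]],"angular":[[0,0,0],[0,0,0],[0,0,0],[0,0,0],[0,0,0],[0,0,0],[0,0,0],[0,0,0],[0,0,0],[0,0,0]]}' 1; python3 -m jog '{"xyz":[[1,1,0],[1,1,0],[1,0.8,0],[0.3,0,0],[0,0,0]],"angular":[[0,0,0],[0,0,0],[0,0,0],[0,0,0],[0,0,0]]}' 1
```

```text
time: 4.4
tool_pos: [535.6, -238.7, 138.8]
tcp_rot: [3.138, -0.003, -0.007]
contact_force: [0.2, -1.0, -2.2]
grip_width: 59.9
time: 4.9
tool_pos: [606.7, -171.4, 136.1]
tcp_rot: [-3.141, 0.0, -0.001]
contact_force: [-0.0, -0.1, -1.0]
grip_width: 59.7
```

```bash
python3 -m jog '{"xyz":[[1,0.2,0],[0.9,0.25,0],[0,0,0],[0,0,0]],"angular":[[0,0,0],[0,0,0],[0,0,0],[0,0,0]]}' 1; python3 - <<'E'
from h import *
s=capture("side");cv2.imwrite("pics/s1.png",cv2.resize(s[120:330,230:430],(571,600))[:,:,::-1])
E
```

```text
time: 5.3
tool_pos: [642.6, -162.9, 134.3]
tcp_rot: [-3.14, 0.006, -0.003]
contact_force: [0.6, 0.1, -1.1]
grip_width: 59.8
```

View pics/s1.png

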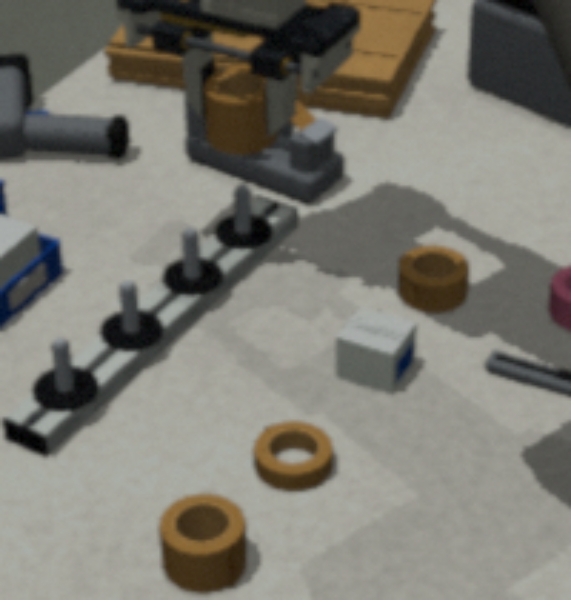

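Roll d is held upright directly above spindle 1. The roll is at about (238,110) in the crop and the pin at (243,205). Lowering it now.

```bash
python3 -m jog '{"xyz":[[0.05,0,-1],[0,0,-1],[0,0,-1],[0,0,-0.8],[0,0,-0.3],[0,0,0]],"angular":[[0,-0.05,0],[0,0,0],[0,0,0],[0,0,0],[0,0,0],[0,0,0]]}' 1
```

```text
time: 5.95
tool_pos: [638.4, -166.5, 51.7]
tcp_rot: [-3.141, 0.001, -0.008]
contact_force: [-0.3, 0.5, -1.7]
grip_width: 59.8
```

```bash
python3 -m jog '{"xyz":[[0.3,0.2,-0.3],[0,0,-0.25],[0,0,0]],"angular":[[0,0,0],[0,0,0],[0,0,0]]}' 1
```

```text
time: 6.25
tool_pos: [645.6, -163.0, 42.2]
tcp_rot: [3.141, -0.002, -0.009]
contact_force: [-0.8, -0.2, -2.0]
grip_width: 59.8
```

```bash
python3 -m jog '{"xyz":[[0,0,-0.15],[0,0,0]],"angular":[[0,0,0],[0,0,0]]}' 1;python3 -m jog '{"xyz":[[0,0,0],[0,0,0],[0,0,0],[0,0,0],[0,0,0]],"angular":[[0,0,0],[0,0,0],[0,0,0],[0,0,0],[0,0,0]]}' -1; python3 -m jog '{"xyz":[[0,0,1],[0,0,1],[0,0,1],[0,0,1],[0,0,1]],"angular":[[0,0,0],[0,0,0],[0,0,0],[0,0,0],[0,0,0]]}' -1
```

```text
time: 6.45
tool_pos: [646.3, -163.0, 40.0]
tcp_rot: [3.141, -0.004, -0.008]
contact_force: [-0.2, 0.2, -0.8]
grip_width: 59.4
time: 6.95
tool_pos: [647.1, -163.4, 41.5]
tcp_rot: [3.139, -0.006, -0.008]
contact_force: [0.8, -0.9, 0.7]
grip_width: 91.1
time: 7.45
tool_pos: [644.4, -162.6, 140.9]
tcp_rot: [-3.141, 0.002, -0.009]
contact_force: [0.3, -0.1, -0.5]
grip_width: 91.6
```

```bash
python3 -m jog '{"xyz":[[-0.5,1,0],[-0.5,1,0],[-0.5,1,0],[-0.5,1,0],[-0.5,1,0],[-0.5,1,0],[-0.5,1,0],[-0.5,1,0],[-0.5,1,0],[-0.5,1,0]],"angular":[[0,0,0],[0,0,0],[0,0,0],[0,0,0],[0,0,0],[0,0,0],[0,0,0],[0,0,0],[0,0,0],[0,0,0]]}' -1;  python3 -m jog '{"xyz":[[-0.5,1,0],[-0.5,1,0],[-0.5,1,0],[-0.5,1,0],[-0.5,1,0],[-0.5,1,0],[-0.5,1,0],[0,0,0]],"angular":[[0,0,0],[0,0,0],[0,0,0],[0,0,0],[0,0,0],[0,0,0],[0,0,0],[0,0,0]]}' -1
```

```text
time: 8.45
tool_pos: [543.0, 40.4, 146.4]
tcp_rot: [3.139, -0.009, -0.014]
contact_force: [-0.2, -0.2, -0.7]
grip_width: 92.1
time: 9.25
tool_pos: [468.7, 187.7, 148.1]
tcp_rot: [3.139, -0.012, -0.012]
contact_force: [0.0, -0.8, -0.0]
grip_width: 91.9
```

```bash
python3 - <<'E'
from h import *
s=capture("side");cv2.imwrite("pics/s2.png",cv2.resize(s[120:330,230:430],(571,600))[:,:,::-1])
E
```

```text
(no output)
```

View pics/s2.png

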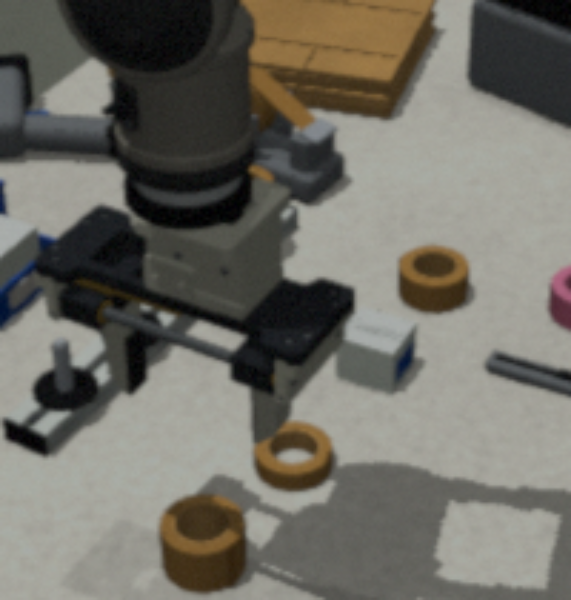

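The arm hides spindle 1 in this view. Roll c is at about (203,540) in the crop and hasn't moved. Descending on it.

```bash
python3 -m jog '{"xyz":[[0.35,-0.2,-1],[0,0,-1],[0,0,-1],[0,0,-1],[0,0,-0.4],[0,0,0]],"angular":[[0.02,0.1,0.1],[0,0,0],[0,0,0],[0,0,0],[0,0,0],[0,0,0]]}' -1
```

```text
time: 9.9
tool_pos: [481.0, 178.5, 59.1]
tcp_rot: [3.141, -0.009, -0.004]
contact_force: [-0.1, -0.7, 0.5]
grip_width: 91.9
```

```bash
python3 -m jog '{"xyz":[[-0.25,0.2,0],[0,0,-1],[0,0,-0.9],[0,0,-0.3],[0,0,0]],"angular":[[0,0.08,0.05],[0,0,0],[0,0,0],[0,0,0],[0,0,0]]}' -1
```

```text
time: 10.4
tool_pos: [478.9, 183.2, 18.8]
tcp_rot: [-3.141, -0.007, 0.002]
contact_force: [0.5, 0.8, 0.2]
grip_width: 91.6
```

```bash
python3 -m jog '{"xyz":[[-0.15,0,-0.4],[0,0,0]],"angular":[[0,0.06,0],[0,0,0]]}' -1; python3 -m jog '{"xyz":[[0,0,0],[0,0,0],[0,0,0],[0,0,0],[0,0,0],[0,0,0]],"angular":[[0,0,0],[0,0,0],[0,0,0],[0,0,0],[0,0,0],[0,0,0]]}' 1
```

```text
time: 10.6
tool_pos: [476.6, 183.6, 11.9]
tcp_rot: [-3.14, -0.003, 0.002]
contact_force: [-0.4, -0.8, 0.4]
grip_width: 91.6
time: 11.2
tool_pos: [477.4, 183.8, 13.3]
tcp_rot: [-3.139, -0.005, 0.002]
contact_force: [0.4, 0.2, -0.9]
grip_width: 60.2
```

```bash
python3 -m jog '{"xyz":[[0,0,0.5],[0,0,1],[0,0,1],[0,0,1],[0,0,1],[0,0,1],[0,-0.5,0.3],[0.6,-1,0],[0.6,-1,0],[0.6,-1,0]],"angular":[[0,0,0],[0,0,0],[0,0,0],[0,0,0],[0,0,0],[0,0,0],[0,0,0],[0,0,0],[0,0,0],[0,0,0]]}' 1; python3 -m jog '{"xyz":[[0.6,-1,0],[0.6,-1,0],[0.6,-1,0],[0.6,-1,0],[0.6,-1,0],[0.6,-1,0],[0.6,-1,0],[0.6,-1,0],[0.6,-0.7,0],[0,0,0]],"angular":[[0,0,0],[0,0,0],[0,0,0],[0,0,0],[0,0,0],[0,0,0],[0,0,0],[0,0,0],[0,0,0],[0,0,0]]}' 1
```

```text
time: 12.2
tool_pos: [510.6, 111.7, 137.0]
tcp_rot: [-3.14, -0.003, 0.008]
contact_force: [-0.3, 0.1, -1.4]
grip_width: 60.2
time: 13.2
tool_pos: [616.7, -80.0, 131.8]
tcp_rot: [-3.141, 0.008, 0.002]
contact_force: [-0.0, -0.2, -1.3]
grip_width: 60.2
```

```bash
python3 -m jog '{"xyz":[[1,-0.1,0],[0.6,0,0],[0,0,0],[0,0,-1],[0,0,-1],[0,0,-0.6],[0,0,0]],"angular":[[0,-0.08,0],[0,0,0],[0,0,0],[0,0,0],[0,0,0],[0,0,0],[0,0,0]]}' 1
```

```text
time: 13.9
tool_pos: [642.4, -81.3, 76.0]
tcp_rot: [-3.139, 0.009, 0.002]
contact_force: [0.0, 0.4, -2.2]
grip_width: 60.0
```

```bash
python3 - <<'E'
from h import *
s=capture("side");cv2.imwrite("pics/s3.png",cv2.resize(s[120:330,230:430],(571,600))[:,:,::-1])
E
```

```text
(no output)
```

View pics/s3.png

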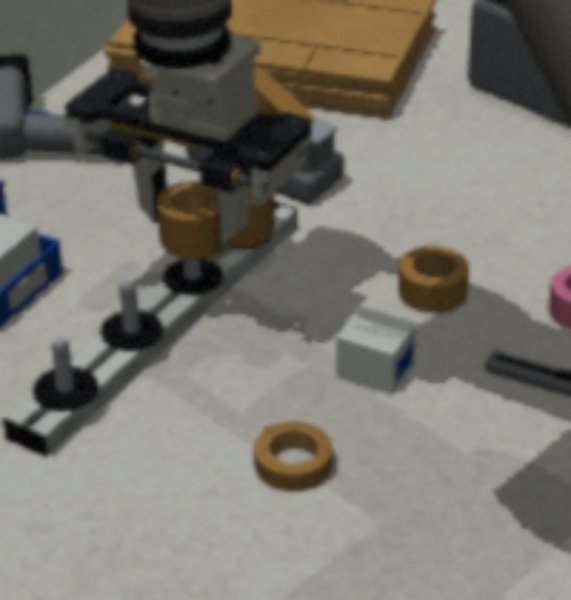

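Roll c, at (193,220) in the crop, has its bore over spindle 2's pin. Roll d is visible behind it, sitting low on spindle 1. Lowering c.

```bash
python3 -m jog '{"xyz":[[0.3,-0.1,-0.6],[0,0,-1],[0,0,-0.3],[0,0,0]],"angular":[[0,-0.08,0],[0,0,0],[0,0,0],[0,0,0]]}' 1
```

```text
time: 14.35
tool_pos: [651.5, -84.0, 40.2]
tcp_rot: [-3.141, -0.008, 0.003]
contact_force: [-0.3, -1.0, -1.5]
grip_width: 60.0
```

```bash
python3 -m jog '{"xyz":[[-0.15,0,-0.18],[0,0,0]],"angular":[[0,0.06,0],[0,0,0]]}' 1;python3 -m jog '{"xyz":[[0,0,0],[0,0,0],[0,0,0],[0,0,0],[0,0,0]],"angular":[[0,0,0],[0,0,0],[0,0,0],[0,0,0],[0,0,0]]}' -1; python3 -m jog '{"xyz":[[0,0,1],[0,0,1],[0,0,1],[0,0,1],[0,0,1]],"angular":[[0,0,0],[0,0,0],[0,0,0],[0,0,0],[0,0,0]]}' -1
```

```text
time: 14.55
tool_pos: [649.6, -84.4, 38.1]
tcp_rot: [-3.141, -0.004, 0.003]
contact_force: [0.2, -0.7, -1.5]
grip_width: 60.2
time: 15.05
tool_pos: [650.6, -84.7, 40.3]
tcp_rot: [3.141, -0.008, 0.003]
contact_force: [0.1, 0.1, 0.6]
grip_width: 91.1
time: 15.55
tool_pos: [647.7, -84.0, 139.6]
tcp_rot: [-3.14, 0.001, 0.003]
contact_force: [0.5, -0.3, -0.8]
grip_width: 91.8
```

```bash
python3 -m jog '{"xyz":[[-1,-0.55,0],[-1,-0.55,0],[-1,-0.55,0],[-1,-0.55,0],[-1,-0.55,0],[-1,-0.55,0],[-1,-0.55,0],[-1,-0.55,-0.5],[-0.8,-0.5,-1],[0,0,0]],"angular":[[0,0,0],[0,0,0],[0,0,0],[0,0,0],[0,0,0],[0,0,0],[0,0,0],[0,0,0],[0,0,0],[0,0,0]]}' -1
```

```text
time: 16.55
tool_pos: [467.5, -184.8, 114.7]
tcp_rot: [3.139, -0.011, 0.005]
contact_force: [-0.1, -0.7, -0.4]
grip_width: 91.9
```

```bash
python3 - <<'E'
from h import *
s=capture("side");cv2.imwrite("pics/s4.png",cv2.resize(s[120:330,230:430],(571,600))[:,:,::-1])
E
```

```text
(no output)
```

View pics/s4.png

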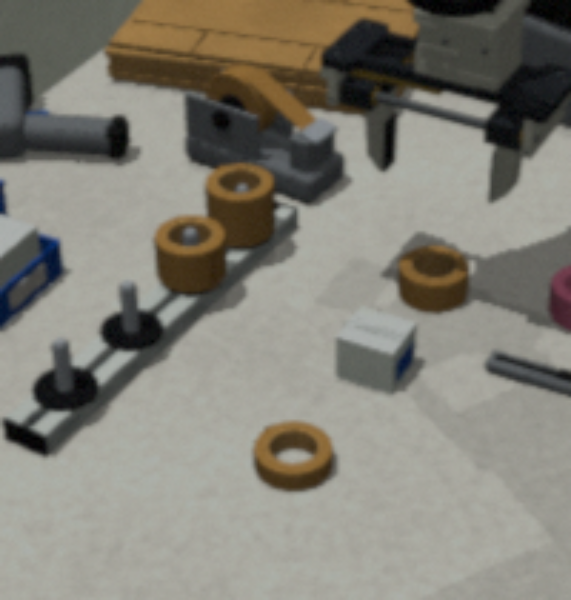

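Rolls d at (240,205) and c at (190,255) sit flat on spindles 1 and 2. The gripper is above b, which is at (433,277).

```bash
python3 -m jog '{"xyz":[[0.1,0,-1],[0,0,-1],[0,0,-1],[0,0,-0.5],[0,0,0]],"angular":[[0.02,0.1,0],[0,0,0],[0,0,0],[0,0,0],[0,0,0]]}' -1
```

```text
time: 17.1
tool_pos: [478.7, -185.3, 49.0]
tcp_rot: [3.135, -0.014, 0.006]
contact_force: [-0.0, 0.5, -0.1]
grip_width: 91.7
```

```bash
python3 -m jog '{"xyz":[[-0.4,0,0],[0,0.05,-1],[0,0,-0.8],[0,0,0]],"angular":[[0.06,0.13,-0.05],[0,0,0],[0,0,0],[0,0,0]]}' -1
```

```text
time: 17.5
tool_pos: [472.9, -185.2, 16.5]
tcp_rot: [3.139, -0.005, 0.001]
contact_force: [-0.7, -0.5, -0.1]
grip_width: 91.7
```

```bash
python3 -m jog '{"xyz":[[-0.1,0.05,-0.35],[0,0,0]],"angular":[[0,0.05,0],[0,0,0]]}' -1; python3 -m jog '{"xyz":[[0,0,0],[0,0,0],[0,0,0],[0,0,0],[0,0,0],[0,0,0]],"angular":[[0,0,0],[0,0,0],[0,0,0],[0,0,0],[0,0,0],[0,0,0]]}' 1
```

```text
time: 17.7
tool_pos: [471.5, -184.7, 11.0]
tcp_rot: [3.138, -0.001, 0.001]
contact_force: [0.1, -1.3, -0.8]
grip_width: 91.8
time: 18.3
tool_pos: [472.5, -185.3, 13.1]
tcp_rot: [3.136, -0.003, 0.001]
contact_force: [0.7, -0.4, -0.7]
grip_width: 59.0
```

```bash
python3 -m jog '{"xyz":[[0,0,0.5],[0,0,1],[0,0,1],[0,0,1],[0,0,1],[0,0,1],[0,0.5,0.3],[0.9,1,0],[0.9,1,0],[0.9,1,0]],"angular":[[0,0,0],[0,0,0],[0,0,0],[0,0,0],[0,0,0],[0,0,0],[0,0,0],[0,0,0],[0,0,0],[0,0,0]]}' 1; python3 -m jog '{"xyz":[[0.9,1,0],[0.9,1,0],[0.9,1,0],[0.9,1,0],[0.9,1,0],[0.9,0,0],[0,0,0]],"angular":[[0,0,0],[0,0,0],[0,0,0],[0,0,0],[0,0,0],[0,0,0],[0,0,0]]}' 1
```

```text
time: 19.3
tool_pos: [524.5, -112.7, 137.3]
tcp_rot: [3.136, -0.002, -0.005]
contact_force: [-0.4, 0.1, -0.1]
grip_width: 58.8
time: 20.0
tool_pos: [633.4, 1.3, 133.9]
tcp_rot: [3.14, 0.005, 0.0]
contact_force: [0.5, -0.2, -0.6]
grip_width: 59.0
```

```bash
python3 -m jog '{"xyz":[[1,0.1,0],[0.1,0,0],[0,0,-1],[0,0,-1],[0,0,-0.6],[0,0,0]],"angular":[[0,-0.08,0],[0,0,0],[0,0,0],[0,0,0],[0,0,0],[0,0,0]]}' 1
```

```text
time: 20.6
tool_pos: [648.8, 4.7, 78.7]
tcp_rot: [3.141, 0.006, 0.0]
contact_force: [-0.5, -0.4, -1.0]
grip_width: 59.0
```

```bash
python3 - <<'E'
from h import *
s=capture("side");cv2.imwrite("pics/s5.png",cv2.resize(s[120:330,230:430],(571,600))[:,:,::-1])
E
```

```text
(no output)
```

View pics/s5.png

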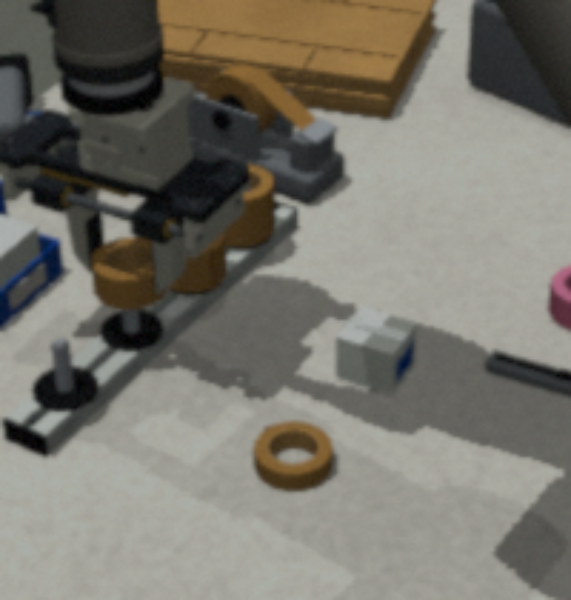

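Roll b, at (130,270) in the crop, is over the pin of spindle 3. Lowering it.

```bash
python3 -m jog '{"xyz":[[0.2,-0.05,-0.6],[0,0,-1],[0,0,-0.4],[0,0,0]],"angular":[[0,-0.05,0],[0,0,0],[0,0,0],[0,0,0]]}' 1
```

```text
time: 21.05
tool_pos: [655.2, 2.9, 40.8]
tcp_rot: [3.14, -0.007, -0.0]
contact_force: [-0.4, 0.1, -0.6]
grip_width: 59.2
```

```bash
python3 -m jog '{"xyz":[[-0.15,0,-0.2],[0,0,0]],"angular":[[0,0.06,0],[0,0,0]]}' 1;python3 -m jog '{"xyz":[[0,0,0],[0,0,0],[0,0,0],[0,0,0],[0,0,0]],"angular":[[0,0,0],[0,0,0],[0,0,0],[0,0,0],[0,0,0]]}' -1; python3 -m jog '{"xyz":[[0,0,1],[0,0,1],[0,0,1],[0,0,1],[0,0,1]],"angular":[[0,0,0],[0,0,0],[0,0,0],[0,0,0],[0,0,0]]}' -1
```

```text
time: 21.25
tool_pos: [653.1, 2.8, 37.9]
tcp_rot: [3.139, -0.003, -0.0]
contact_force: [0.7, 0.4, -0.5]
grip_width: 59.1
time: 21.75
tool_pos: [654.1, 2.7, 40.1]
tcp_rot: [3.139, -0.006, -0.0]
contact_force: [-1.0, 0.1, 0.1]
grip_width: 90.8
time: 22.25
tool_pos: [651.2, 3.0, 139.4]
tcp_rot: [3.14, 0.002, -0.0]
contact_force: [1.0, -0.3, -1.1]
grip_width: 91.6
```

```bash
python3 -m jog '{"xyz":[[-1,0.33,0],[-1,0.33,0],[-1,0.33,0],[-1,0.33,0],[-1,0.33,0],[-1,0.33,0],[-1,0.33,0],[-1,0.33,-0.5],[-1,0.33,-1],[0,0,0]],"angular":[[0,0,0],[0,0,0],[0,0,0],[0,0,0],[0,0,0],[0,0,0],[0,0,0],[0,0,0],[0,0,0],[0,0,0]]}' -1
```

```text
time: 23.25
tool_pos: [466.6, 63.7, 114.3]
tcp_rot: [3.139, -0.009, -0.001]
contact_force: [-0.4, -0.5, 0.1]
grip_width: 91.8
```

```bash
python3 - <<'E'
from h import *
s=capture("side");cv2.imwrite("pics/s6.png",cv2.resize(s[120:330,230:430],(571,600))[:,:,::-1])
E
```

```text
(no output)
```

View pics/s6.png

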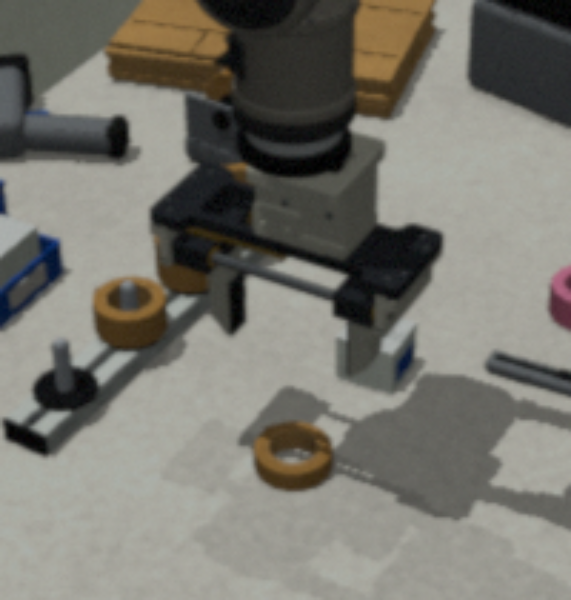

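Roll b is seated on spindle 3 at (130,312). Roll a is at (293,455), below the gripper.

```bash
python3 -m jog '{"xyz":[[0.1,0,-1],[-0.2,0,-1],[-0.2,0,-1],[0,0,-0.5],[0,0,0]],"angular":[[0.02,0.1,0],[0,0.05,0],[0,0.05,0],[0,0,0],[0,0,0]]}' -1
```

```text
time: 23.8
tool_pos: [473.9, 61.7, 49.1]
tcp_rot: [3.14, -0.009, -0.002]
contact_force: [-0.3, 0.4, 0.7]
grip_width: 92.0
```

```bash
python3 -m jog '{"xyz":[[-0.2,0.05,-0.5],[0,0,-1],[0,0,-0.6],[0,0,0]],"angular":[[0,0.09,0],[0,0,0],[0,0,0],[0,0,0]]}' -1
```

```text
time: 24.2
tool_pos: [474.0, 62.3, 8.0]
tcp_rot: [3.14, -0.006, -0.002]
contact_force: [0.0, -0.8, 0.9]
grip_width: 92.0
```

```bash
python3 -m jog '{"xyz":[[-0.15,0.05,-0.1],[0,0,0],[0,0,0]],"angular":[[0,0.05,0],[0,0,0],[0,0,0]]}' -1
```

```text
time: 24.5
tool_pos: [472.1, 63.4, 7.4]
tcp_rot: [3.14, -0.003, -0.002]
contact_force: [-0.0, -0.4, 0.7]
grip_width: 91.7
```

```bash
python3 -m jog '{"xyz":[[-0.1,0,-0.18],[0,0,0]],"angular":[[0,0,0],[0,0,0]]}' -1; python3 -m jog '{"xyz":[[0,0,0],[0,0,0],[0,0,0],[0,0,0],[0,0,0],[0,0,0]],"angular":[[0,0,0],[0,0,0],[0,0,0],[0,0,0],[0,0,0],[0,0,0]]}' 1
```

```text
time: 24.7
tool_pos: [470.5, 63.4, 4.4]
tcp_rot: [3.14, -0.004, -0.002]
contact_force: [0.6, 0.3, -0.3]
grip_width: 91.8
time: 25.3
tool_pos: [470.8, 63.4, 4.8]
tcp_rot: [3.14, -0.005, -0.002]
contact_force: [0.2, -0.1, -0.3]
grip_width: 59.8
```

```bash
python3 -m jog '{"xyz":[[0,0,0.5],[0,0,1],[0,0,1],[0,0,1],[0,0,1],[0,0,1],[0.5,0,0.3],[1,0.15,0],[1,0.15,0],[1,0.15,0]],"angular":[[0,0,0],[0,0,0],[0,0,0],[0,0,0],[0,0,0],[0,0,0],[0,0,0],[0,0,0],[0,0,0],[0,0,0]]}' 1; python3 -m jog '{"xyz":[[1,0.15,0],[1,0.15,0],[1,0.15,0],[1,0.15,0],[1,0.15,0],[0.3,0,0],[0,0,0]],"angular":[[0,0,0],[0,0,0],[0,0,0],[0,0,0],[0,0,0],[0,0,0],[0,0,0]]}' 1
```

```text
time: 26.3
tool_pos: [539.4, 72.6, 132.5]
tcp_rot: [3.14, -0.006, -0.002]
contact_force: [-0.1, -0.1, -0.4]
grip_width: 59.5
time: 27.0
tool_pos: [649.9, 88.5, 136.9]
tcp_rot: [3.14, -0.008, -0.002]
contact_force: [-0.8, 0.8, -0.5]
grip_width: 59.4
```

```bash
python3 -m jog '{"xyz":[[0.35,0.1,0],[0,0,0],[0,0,-1],[0,0,-1],[0,0,-0.4],[0,0,0]],"angular":[[0,0.07,0],[0,0,0],[0,0,0],[0,0,0],[0,0,0],[0,0,0]]}' 1
```

```text
time: 27.6
tool_pos: [652.3, 89.9, 90.0]
tcp_rot: [3.139, 0.001, -0.002]
contact_force: [-0.3, 0.5, -0.1]
grip_width: 59.9
```

```bash
python3 - <<'E'
from h import *
s=capture("side");cv2.imwrite("pics/s7.png",cv2.resize(s[120:330,230:430],(571,600))[:,:,::-1])
E
```

```text
(no output)
```

View pics/s7.png

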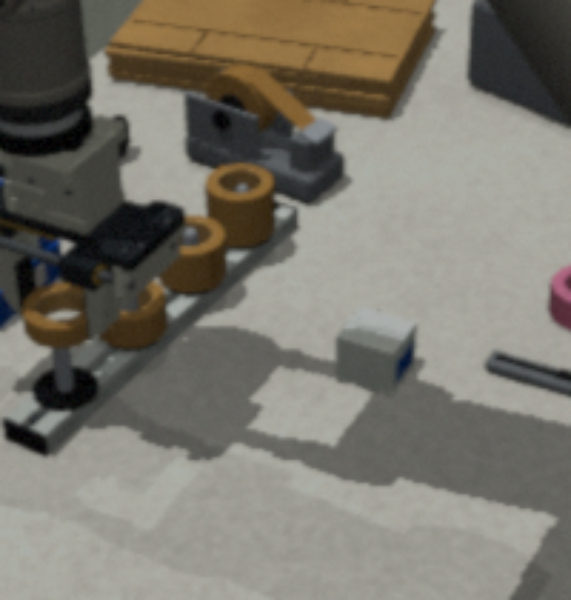

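Roll a, at (62,312), is level and directly above the pin of spindle 4. Lowering it.

```bash
python3 -m jog '{"xyz":[[0.2,0.05,-0.6],[0,0,-0.8],[0,0,-0.6],[0,0,0]],"angular":[[0,0,0],[0,0,0],[0,0,0],[0,0,0]]}' 1
```

```text
time: 28.05
tool_pos: [658.5, 91.1, 51.5]
tcp_rot: [3.139, -0.005, -0.002]
contact_force: [0.0, -1.1, 0.2]
grip_width: 60.0
```

```bash
python3 -m jog '{"xyz":[[-0.05,0,-0.6],[0,0,-0.25],[0,0,0]],"angular":[[0,0.05,0],[0,0,0],[0,0,0]]}' 1
```

```text
time: 28.35
tool_pos: [658.1, 91.1, 33.7]
tcp_rot: [3.139, -0.001, -0.002]
contact_force: [0.5, 0.0, -0.4]
grip_width: 59.7
```

```bash
python3 -m jog '{"xyz":[[0,0,-0.22],[0,0,0],[0,0,0]],"angular":[[0,0,0],[0,0,0],[0,0,0]]}' 1
```

```text
time: 28.65
tool_pos: [658.8, 91.1, 29.7]
tcp_rot: [3.139, -0.002, -0.002]
contact_force: [-0.2, 0.2, -0.3]
grip_width: 59.5
```

```bash
python3 -m jog '{"xyz":[[0,0,0],[0,0,0],[0,0,0],[0,0,0],[0,0,0]],"angular":[[0,0,0],[0,0,0],[0,0,0],[0,0,0],[0,0,0]]}' -1; python3 -m jog '{"xyz":[[0,0,1],[0,0,1],[0,0,1],[0,0,1],[0,0,1],[-1,0,1],[-1,0,0],[-1,0,0],[-1,0,0],[-1,0,0]],"angular":[[0,0,0],[0,0,0],[0,0,0],[0,0,0],[0,0,0],[0,0,0],[0,0,0],[0,0,0],[0,0,0],[0,0,0]]}' -1;python3 -m jog '{"xyz":[[-1,0,0],[-1,0,0],[-1,0,0],[-1,0,0],[-1,0,0],[0,0,0],[0,0,0]],"angular":[[0,0,0],[0,0,0],[0,0,0],[0,0,0],[0,0,0],[0,0,0],[0,0,0]]}' -1
python3 - <<'E'
from h import *
s=capture("side");cv2.imwrite("pics/s8.png",cv2.resize(s[150:300,210:410],(800,600))[:,:,::-1])
t=capture("top");cv2.imwrite("pics/t8.png",cv2.resize(t[110:290,215:495],(800,514))[:,:,::-1])
E
```

```text
time: 29.15
tool_pos: [659.4, 91.2, 30.9]
tcp_rot: [3.139, -0.004, -0.002]
contact_force: [-0.1, -0.2, -0.4]
grip_width: 90.7
time: 30.15
tool_pos: [557.0, 90.7, 155.3]
tcp_rot: [3.139, -0.006, -0.003]
contact_force: [0.3, 0.1, -0.4]
grip_width: 91.8
time: 30.85
tool_pos: [451.2, 90.8, 156.9]
tcp_rot: [3.14, -0.009, -0.002]
contact_force: [0.2, -0.4, -0.7]
grip_width: 91.9
```

View pics/s8.png

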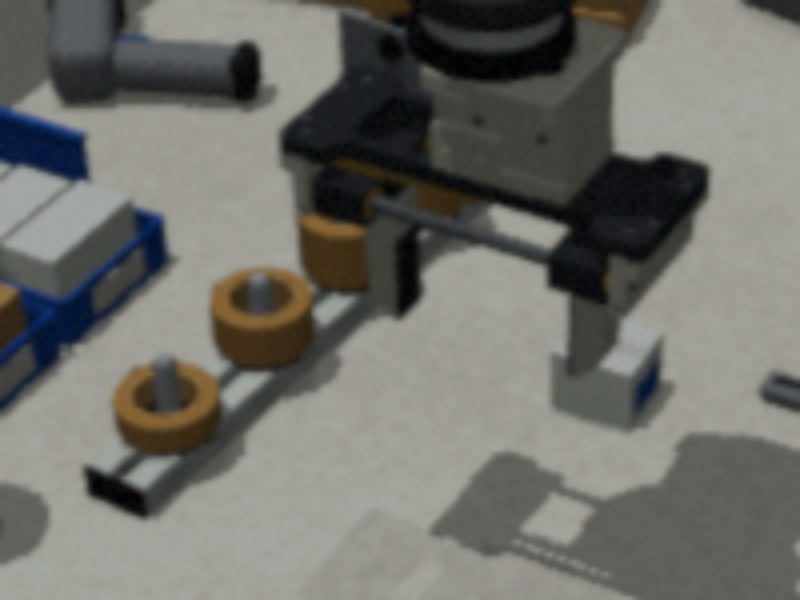

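View pics/t8.png

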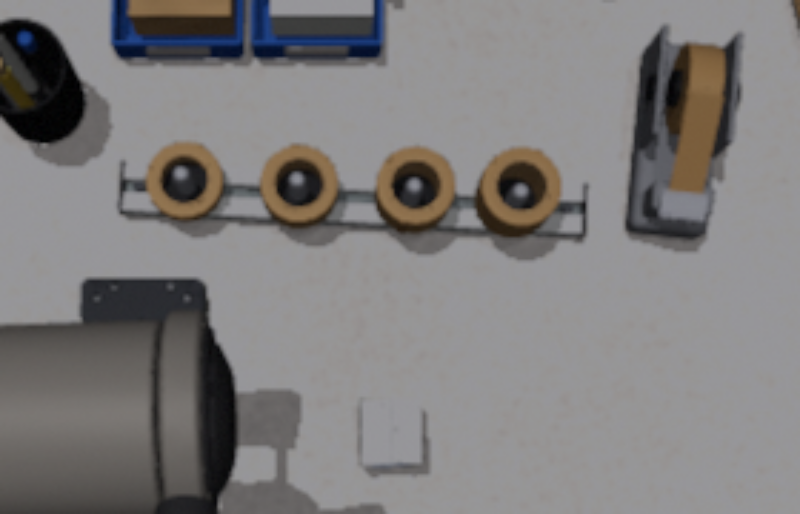

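The top view shows all four rolls around their pins, at crop columns 185, 298, 415 and 520, with the tallest beside the dispenser. The side view shows a and b lying flat on their discs.

```bash
python3 -c "
from plant import bot
print(bot.close_job())"
```

```text
the job is handed in; nothing more can be done
None
```

All four rolls are on the spindles, widest to narrowest from the dispenser, and I handed the job in at about 31 s.

| Spindle | Position | Roll | Width |
|---|---|---|---|
| spindle_1 | nearest the dispenser | d | 50 mm |
| spindle_2 | second | c | 40 mm |
| spindle_3 | third | b | 30 mm |
| spindle_4 | farthest | a | 19 mm |

- **Seating:** The last top view shows a pin inside each bore. The side views show each roll level on its disc. In the last side view the arm hid d and part of c, so their side-view check comes from an earlier picture, taken after both were placed.
- **Forces and clearance:** The readings I printed, at the end of each move, stayed under about 3 N. The gripper was open and clear of everything at hand-in, and I did not touch the pink and purple look-alikes.
- **Disagreement:** The two cameras differed by about 3 mm in position. That is slightly more than the stated calibration but well inside the 12 mm of play between bore and pin.

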